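# Snap the hand tester onto the tilted test nipple and hold it

## Robot

A 6-joint arm with a two-finger parallel gripper is mounted at the origin on a cart in front of the work surface, level with it; the furniture and walls round the work are solid. World frame = base frame: x ahead of the robot, y to its left, z up, the work surface at z = 0. Lengths are in mm, angles in rad, forces in N, time in s.
With the tool pointing down it reaches from about 275 to 725 mm from the base axis. Payload 5.6 kg.
Tool frame: the origin (TCP) lies on the centre line of the jaws, within the pads' length; the fingertips stand 11 mm ahead of it and the grasp point (between the pads) lies 8 mm behind it; z points along the fingers, y is the line along which they close (so a half turn about z gives the same grasp; the last joint's range is limited). The gripper opens to 85 mm and grips with 20 to 120 N. Pads are 22 mm wide; open, the fingers measure 114 mm over their backs; the gripper's body (76 mm by 85 mm) begins 54 mm behind the grasp point. The pads swing forward as they close: fully open they stand 13 mm farther back than shut.
Start: joints at [-0.99, 0.255, 0.108, 0, -1.424, -0.285], TCP at [160.348, -526.1, 242.283] pointing down, gripper open.
Joint ranges: [-2.95, 2.95], [-1.21, 1.97], [-1.09, 1.5], [-2.87, 1.71], [-2.94, -0.07], [-3.05, 3.05]. Speed limits (rad/s): [2.57, 2.57, 3.14, 3.14, 3.14, 3.14].

## Interface

Orientations are given as a 3x3 rotation matrix whose columns are the frame's x, y, z axes.
In Python, from plant import ctrl gives the robot as it stands.
- The arm moves only by the tool drive_tool, never from a script. Its argument "rows" is a list of rows, each a list of 7 numbers: the turn, a rotation vector about the world's x, y, z in rad, then the shift along the world's x, y, z in m, then the gripper's target within -1 to 1 (fully open at 1, half-way at 0, shut at -1). In form: [[ax, ay, az, dx, dy, dz, gripper], ...]. A call has exactly 8 rows; each row is the pose to reach, as a shift and turn from the pose commanded when the call began; what a row does not reach only later rows make up. A row lasts 1/12 s, in which the tool goes at most 41.7 mm and 7.16 degrees, less where a joint would pass 70% of its speed; a pose out of reach is approached as far as the arm can. A call with a gripper value outside its range is refused whole. The fingers move at their own pace and stop on an object; "newtons" is the grip in N (left out, the last holds). Time passes only in rows, so rows that repeat a pose let the fingers close, or fill a call up. It gives the time, the measured TCP pose, the force, the opening and the grip force at its end, in the units of the state.
- ctrl.sense(): the state, without advancing time (a new reading comes with each control period).
- ctrl.camera(name): name is "scene" or "top" or "wrist"; returns a dict with "pixels" (420x560x3 uint8, red, green, blue), "fov_y" (degrees; the focal length in pixels is half the picture's height over the tangent of half this angle, whatever the lens; pixels are square), "cx", "cy" (the principal point, pixels), "world_from_camera" (4x4, takes a point from camera to world coordinates); the wrist camera has in their place "mount" (4x4, takes a point from camera to tool coordinates, whose origin is the TCP and whose axes are the flange's). Camera axes: x right, y down, z forward; pixel columns grow to the right and rows downward; lengths in mm; the calibration is good to about 2 mm. A picture is of the moment at which its call begins: read the wrist's pose just before it. There is no depth.
- ctrl.job_done(): hands the job in; it is judged then, once.
The state is a dict: "time_s": time; "joint_pos": joint angles; "qvel": joint speeds; "effort": joint torques, N m; "tool_pos": TCP position; "ee_rot": TCP orientation; "force": force on the tool from outside, world axes, zero at the start; "moment": the same for the moment, N m; "gripper_width": finger opening in mm; "gripper_force": force on a finger pad.
Only numpy, scipy, OpenCV 4.12 (cv2) and the standard library are available. Lean on these libraries where they do the work, as an engineer would, in place of code of your own. Each camera call takes 0.05 s, during which the arm holds its last target. There are 200 camera calls.

## Task

Take the hand-held pressure tester out of its stand, point its coupler mouth squarely at the tilted nipple on the valve block, and hold it steady in line with the nipple, a few centimetres clear of it, for about a second. Then press it straight along the nipple until it snaps over the two detent balls and is fully home against the spring, and finish while still gripping it and holding it pressed home (let go, and the spring pushes it off). Leave the other things on the bench where they are.

Things in the scene. Friction and masses are not known exactly. Their poses are not given: they have to be found in the camera images.
- tester: Loose hand-held pressure tester, 90 mm long, 0.25 kg, standing mouth down in the stand. Origin: centre of the open coupler mouth; z runs along its axis from the mouth to the dial on its other end. From the mouth: round steel nose 22 mm across, bore 14 mm wide and 20 mm deep, round snap bead 28 mm across at z 9 mm; flange disc 40 mm across at z 26 to 30 mm; square grip above it.
- tester_grip (a point): Where to grip the tester: on its axis, 62 mm from the mouth, axes as tester. The white square grip is 34 x 34 mm from 30 to 86 mm from the mouth, its faces across x and y; above it a steel dial rim 33 mm across to 90 mm. The nose is round: the tester's turn about its axis does not matter for coupling.
- stand: Fixed grey block 80 x 80 x 40 mm high with a 32 mm through hole in its top. Origin: centre of its underside. The tester's flange rests on its top, the mouth 14 mm above the bench; lift it straight up by 30 mm or more to clear. Its yaw and the tester's differ.
- valve_block: Fixed aluminium valve block on a 150 x 120 x 6 mm steel foot; block 120 x 100 mm, 45 mm high; brass plugs on top at its rear. Origin: centre of the underside, x to the rear, z up. Its front carries the tilted round boss with the nipple; nipple origin at (-20, 0, 88) mm in this frame.
- nipple: Tilted boss (64 mm across) with the nipple, fixed on the valve block. Origin: centre of the boss's flat outer face, at the nipple's root, 88 mm above the bench. z is the nipple's axis, pointing outward and up, 25 degrees from vertical towards the block's front. Fully home: the tester's mouth lies flat on this face, the tester's origin at this origin, its z along this z.
- nipple_tip (a point): Tip of the sprung steel valve pin (5 mm thick) when free: 30 mm from the boss face on the nipple's axis, axes as nipple. The pin stands in a brass post 11 mm wide and 14 mm high, tapered at its end, which the tester's bore goes over.
- detents (a point): Point on the nipple's axis 17 mm from the boss face, midway between two sprung 10 mm steel balls at y = +17 and -17 mm of the nipple (24 mm free between them). Their housings reach x +-9, y 19 to 30, z 0 to 23 mm. The tester's bead meets the balls with the mouth about 13 mm off the face and is past them at 2.7 mm.
- valve_pin (a joint): Sprung valve pin in the nipple, pushed in by the tester's bore floor; m, 0 free, grows as it is pressed, 0.009 to 0.010 with the tester fully home. Spring: 4 N at first touch (mouth 10 mm off the face), 11 N fully home. Always pushes the tester off again.
- detent_left (a joint): Detent ball at +y of the nipple; m pushed outward, 0 at rest, about 0.002 while the bead passes, back to 0 when it has snapped past. Spring 2 N at rest, 6 N at 2 mm; both together add at most about 6 N to the press.
- detent_right (a joint): Same, detent ball at -y of the nipple.
- timer: Bystander: small white timer, 62 x 62 x 18 mm, lying flat. Origin under its centre.
- weighing_bottle: Bystander: small clear glass weighing bottle with lid, 39 mm across, 49 mm high. Origin under its centre.
- dark_bottle: Bystander: dark bottle, 37 mm across, 100 mm high. Origin under its centre.
- petri_stack: Bystander: stack of three clear dishes, 67 mm across, 47 mm high. Origin under its centre.
- sample_cup: Bystander: white cup with screw lid, 56 mm across, 65 mm high. Origin under its centre.
- juice_bottle: Bystander: juice bottle with black cap, 70 mm across, 135 mm high. Origin under its centre.
There are look-alikes about, which are no part of the job. Of the things like the tester, leave any that is green; of the rest the larger one is meant.

How it is judged (in metres and radians):
On the way, in this order (a step that is already met when the one before it is completed fails the run):
1. the tester is lifted out of its stand, in the fingers (contact force between the fingers and tester above 3 N and height (world z) of tester above 0.045 m), for 0.1 s.
2. the tester is held steady in line with the nipple, its mouth clear of the pin tip (35 to 130 mm from the boss face), within 10 mm of the axis and 7 degrees, for 0.7 s (x of tester in the frame of nipple between -0.01 and 0.01 m and y of tester in the frame of nipple between -0.01 and 0.01 m and z of tester in the frame of nipple between 0.035 and 0.13 m and angle between the z axis of tester and the z axis of nipple, either way round below 0.122 rad and linear speed of tester below 0.02 m/s and contact force between the fingers and tester above 3 N), for 0.7 s.
3. the tester is pressed home: bead snapped past both detent balls, valve pin in (x of tester in the frame of nipple between -0.004 and 0.004 m and y of tester in the frame of nipple between -0.004 and 0.004 m and z of tester in the frame of nipple between -0.003 and 0.003 m and angle between the z axis of tester and the z axis of nipple, either way round below 0.09 rad and value of joint valve_pin above 0.0072 m and value of joint each of detent_left, detent_right below 0.0006 m and contact force between the fingers and tester above 3 N), for 0.2 s.
At the end, for the whole second after the job is handed in: The fingers still hold the tester (over 3 N) pressed home and at rest on the nipple: mouth centre within 3 mm of the boss face and 4 mm sideways, axes within 5 degrees, valve pin pressed at least 7.2 mm, both detent balls sprung back (under 0.6 mm) (all of step 3 and linear speed of tester below 0.01 m/s); the arm keeps its last pose, push and grip.
It fails at once if a bystander is pushed more than 30 mm from its place (distance of any of timer, weighing_bottle, dark_bottle, petri_stack, sample_cup, juice_bottle from where it was at the start of the episode above 0.03 m).
It also fails if it takes over 42 s, if anything falls off the work surface, if the arm or the gripper's body presses on something with over 40 N, if the wrist force passes 120 N, or if a joint passes its speed limit or range.

## Working session

There is one attempt and no reset: what is moved stays moved. The work goes in short steps, Python scripts to look and compute and a tool call to move; the robot and the scene stay as the last step left them, time stands still between calls to the robot, and variables do not carry over. Pictures are saved under pics/ and viewed, at most 10 in all, crops included, and the job is handed in when it is done.

Besides the shell and the picture viewer there is one more tool, called after ">>>" by a JSON object that holds its "name" and its "arguments". drive_tool: Moves the arm, as the interface text tells. Its arguments: {"type":"object","properties":{"rows":{"type":"array"},"newtons":{"type":"number"}},"required":["rows"]}

```bash
ls; mkdir -p pics
cat > h.py <<'E'
import numpy as np, cv2, json
from plant import ctrl
def snap(name,f):
    s=ctrl.sense(); c=ctrl.camera(name)
    p=c.pop("pixels"); cv2.imwrite(f"pics/{f}.png",p[:,:,::-1])
    if "mount" in c:
        T=np.eye(4);T[:3,:3]=s["ee_rot"];T[:3,3]=s["tool_pos"];c["world_from_camera"]=T@np.array(c["mount"])
    d={k:np.array(v).tolist() for k,v in c.items()}; json.dump(d,open(f"pics/{f}.json","w")); return p
def cal(f):
    c=json.load(open(f"pics/{f}.json")); return c,210/np.tan(np.radians(c["fov_y"]/2)),np.array(c["world_from_camera"])
def ray(f,u,v):
    c,F,T=cal(f); d=T[:3,:3]@np.array([(u-c["cx"])/F,(v-c["cy"])/F,1]); return T[:3,3],d
def onz(f,u,v,z):
    o,d=ray(f,u,v); return o+d*(z-o[2])/d[2]
def proj(f,P):
    c,F,T=cal(f); q=np.linalg.inv(T)@np.append(P,1); return np.array([c["cx"]+F*q[0]/q[2],c["cy"]+F*q[1]/q[2]])
def tri(*obs):
    A=np.zeros((3,3));b=np.zeros(3)
    for f,u,v in obs:
        o,d=ray(f,u,v); d=d/np.linalg.norm(d);M=np.eye(3)-np.outer(d,d);A+=M;b+=M@o
    return np.linalg.solve(A,b)
E
python3 - <<'E'
from h import *
a=snap("scene","s0");b=snap("top","t0")
for n in("s0","t0"):
    c,F,T=cal(n);print(n,c["fov_y"],T.round(2).tolist())
print(ctrl.sense()["force"])
E
```

```text
pics
s0 47.845739645460576 [[-0.54, -0.64, 0.54, -207.96], [-0.84, 0.42, -0.35, 479.3], [0.0, -0.64, -0.77, 1135.27], [0.0, 0.0, 0.0, 1.0]]
t0 47.941224359879 [[0.02, -1.0, 0.08, 425.69], [-1.0, -0.02, 0.02, -19.73], [-0.02, -0.08, -1.0, 1456.74], [0.0, 0.0, 0.0, 1.0]]
[-0.36830117 -0.31282587  0.14076073]
```

```bash
python3 -c "
import cv2
for f in ('s0','t0'):
    cv2.imwrite(f'pics/{f}b.png',cv2.resize(cv2.imread(f'pics/{f}.png'),(800,600),interpolation=cv2.INTER_CUBIC))"
```

```text
(no output)
```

View pics/t0b.png

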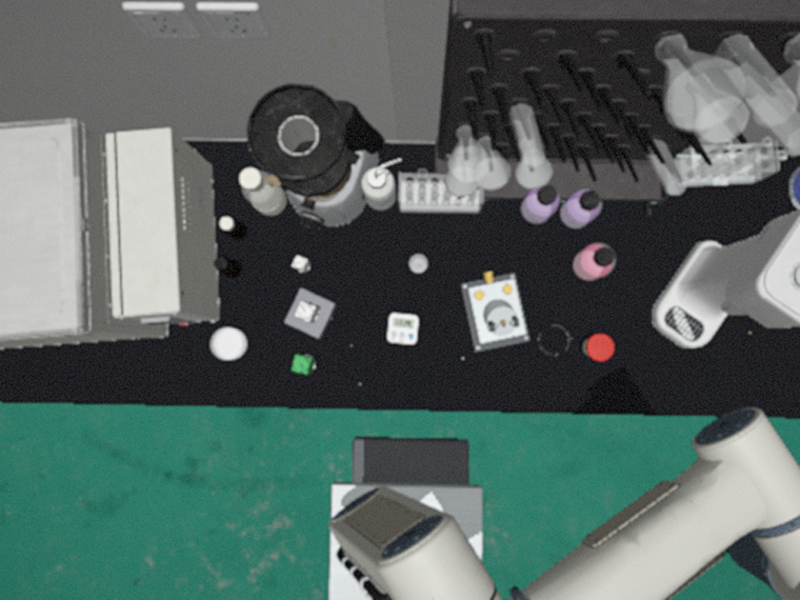

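View pics/s0b.png

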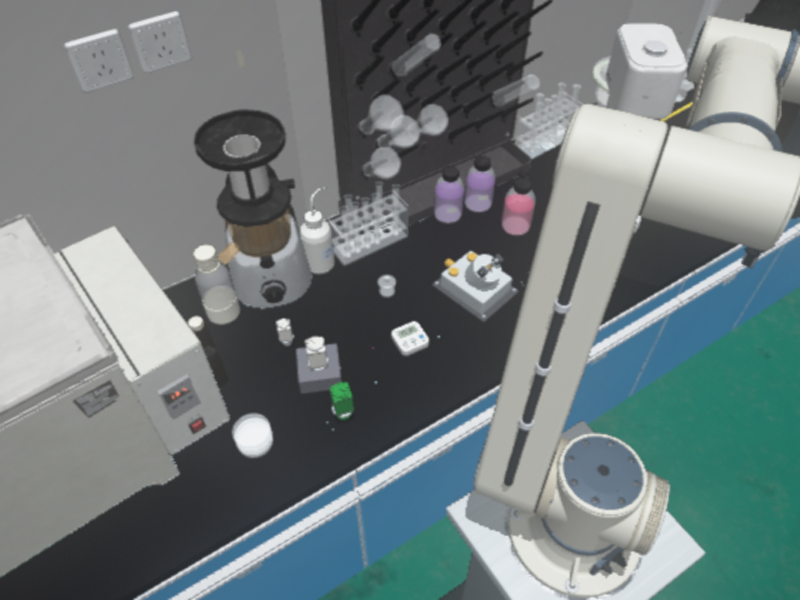

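The top view shows the stand with the white tester at about (309,312) and the valve block at (495,312). The green look-alike is at (303,365) and the small one at (300,263). All pixels are in the 800-wide picture.

Run:
```python
from h import *
k=.7
print("tester top z104",onz("t0",308*k,311*k,104), tri(("t0",308*k,311*k),("s0",317*k,342*k)))
print("stand corners", [onz("t0",u*k,v*k,40).round(0).tolist() for u,v in((302,289),(335,305),(319,338),(285,322))])
print("foot corners", [onz("t0",u*k,v*k,6).round(0).tolist() for u,v in((461,281),(515,273),(529,344),(472,352))])
print("timer",onz("t0",403*k,329*k,18),"greeen",onz("t0",303*k,364*k,60),"small",onz("t0",300*k,263*k,60),"wb",onz("t0",418*k,263*k,49), "petri",onz("t0",228*k,343*k,47))
a=cv2.imread("pics/t0.png")
cv2.imwrite("pics/t0c.png",cv2.resize(a[185:250,195:260],(520,520),interpolation=cv2.INTER_CUBIC))
a=cv2.resize(a[180:255,315:385],(560,600),interpolation=cv2.INTER_CUBIC);cv2.imwrite("pics/t0d.png",a)
```

```text
tester top z104 [509.18903623 204.22182596 104.        ] [509.48682591 204.61968334 104.6371994 ]
stand corners [[560.0, 229.0, 40.0], [527.0, 158.0, 40.0], [457.0, 190.0, 40.0], [489.0, 263.0, 40.0]]
foot corners [[586.0, -109.0, 6.0], [606.0, -225.0, 6.0], [453.0, -256.0, 6.0], [434.0, -134.0, 6.0]]
timer [479.86756801  14.17442474  18.        ] greeen [402.01749087 218.37412732  60.        ] small [612.16073864 231.48177711  60.        ] wb [618.00265539 -15.26977955  49.        ] petri [442.41511926 379.51430502  47.        ]
```

Run:
```python
from h import *
s=ctrl.sense();print(np.array(s["ee_rot"]).round(3).tolist(),s["time_s"]); snap("wrist","w0")
c,F,T=cal("w0");print(np.array(c["mount"]).round(3).tolist(),c["fov_y"])
```

```text
[[-0.957, -0.291, -0.001], [-0.291, 0.957, 0.002], [0.0, 0.002, -1.0]] 0.1
[[0.001, -0.947, -0.322, 83.334], [1.0, 0.001, -0.001, 0.028], [0.001, -0.322, 0.947, -130.827], [0.0, 0.0, 0.0, 1.0]] 69.32778994355498
```

>>> {"name": "drive_tool", "arguments": {"rows": [[0,0,0,0.03,0.03,0.01,1],[0,0,0,0.06,0.06,0.02,1],[0,0,0,0.09,0.09,0.03,1],[0,0,0,0.12,0.12,0.04,1],[0,0,0,0.15,0.15,0.05,1],[0,0,0,0.18,0.18,0.06,1],[0,0,0,0.21,0.21,0.06,1],[0,0,0,0.24,0.24,0.06,1]]}}

```text
time_s: 0.82
tool_pos: [392.5, -293.5, 303.0]
ee_rot: [[-0.957, -0.291, 0.002], [-0.291, 0.957, -0.001], [-0.001, -0.001, -1.0]]
force: [1.1, -1.3, -0.1]
gripper_width: 85.5
gripper_force: 0.0
```

>>> {"name": "drive_tool", "arguments": {"rows": [[0,0,0,0.01,0.03,0,1],[0,0,0,0.02,0.06,0,1],[0,0,0,0.03,0.09,0,1],[0,0,0,0.04,0.1,0,1],[0,0,0,0.04,0.1,0,1],[0,0,0,0.04,0.1,0,1],[0,0,0,0.04,0.1,0,1],[0,0,0,0.04,0.1,0,1]]}}

```text
time_s: 1.48
tool_pos: [430.9, -196.0, 302.0]
ee_rot: [[-0.957, -0.29, -0.0], [-0.29, 0.957, -0.0], [0.0, -0.0, -1.0]]
force: [-0.1, 0.2, -0.3]
gripper_width: 85.6
gripper_force: 0.0
```

Run:
```python
from h import *
print(ctrl.sense()["time_s"])
a=snap("wrist","w1"); print(proj("w1",[500,-185,88]),proj("w1",[509,204,104]))
u,v=proj("w1",[500,-185,88]).astype(int)
x0,y0=max(0,min(u-110,340)),max(0,min(v-85,255));print(x0,y0)
cv2.imwrite("pics/w1c.png",cv2.resize(a[y0:y0+165,x0:x0+220,::-1],(800,600),interpolation=cv2.INTER_CUBIC))
```

```text
1.4833
[269.84664127 236.04579004] [551.33476173 326.12679184]
159 151
```

View pics/w1c.png

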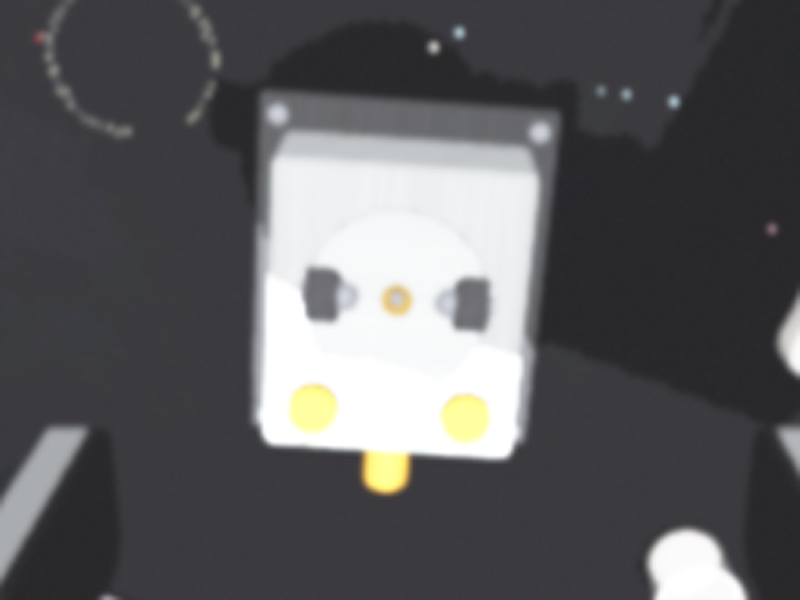

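The crop shows the nipple nearly end-on: post and pin at (397,299), housing tops centred at (323,293) and (472,304), foot front corners at (262,92) and (560,112).

Run:
```python
from h import *
from scipy.optimize import least_squares
def frames(p):
    x,y,w=p; c,s=np.cos(w),np.sin(w); B=np.array([[c,-s,0],[s,c,0],[0,0,1]])
    t=np.radians(25); zn=B@[-np.sin(t),0,np.cos(t)]; yn=B[:,1]; N=np.c_[np.cross(yn,zn),yn,zn]
    return B,np.array([x,y,0]),N,np.array([x,y,0])+B@[-20,0,88]
k=220/800
W=[("n",(0,0,30),397,298),("n",(0,0,14),397,300),("n",(0,-24.5,23),323,293),("n",(0,24.5,23),472,304),("b",(-75,-60,6),262,92),("b",(-75,60,6),560,112)]
def res(p,pr=0):
    B,o,N,n=frames(p);r=[]
    for t,L,u,v in W:
        P=(n+N@L) if t=="n" else o+B@L
        r+=list((proj("w1",P)-[159+u*k,151+v*k]))
    return np.array(r)
f=least_squares(res,[520,-181,.18]);print(f.x,f.fun.round(1))
B,o,N,n=frames(f.x);print(n,N.round(4).tolist())
np.savez("nip.npz",n=n,N=N)
for L in((75,60,6),(75,-60,6),(-75,60,6),(-75,-60,6)):print(proj("t0",o+B@L)/.7)
print(proj("t0",n+N@[0,0,20])/.7)
```

```text
[ 5.18386609e+02 -1.82965992e+02  2.24169836e-01] [ 0.   1.2  0.   1.  -0.7  1.3  0.5  1.1 -0.7 -2.7  0.9 -2.4]
[ 498.88702943 -187.41193316   88.        ] [[0.8836, -0.2223, -0.412], [0.2015, 0.975, -0.0939], [0.4226, 0.0, 0.9063]]
[460.53232158 284.75542914]
[514.95776293 273.44011257]
[475.20998449 353.0095471 ]
[530.10295871 341.59523765]
[503.8916014  323.88119383]
```

>>> {"name": "drive_tool", "arguments": {"rows": [[0,0,0,0,0.035,0.01,1],[0,0,0,0,0.07,0.01,1],[0,0,0,0,0.105,0.01,1],[0,0,0,0,0.14,0.01,1],[0,0,0,0,0.175,0.01,1],[0,0,0,0.01,0.21,0.01,1],[0,0,0,0.02,0.245,0.01,1],[0,0,0,0.02,0.28,0.01,1]]}}

```text
time_s: 2.2
tool_pos: [452.0, 85.9, 311.9]
ee_rot: [[-0.957, -0.29, 0.0], [-0.29, 0.957, -0.0], [0.0, -0.0, -1.0]]
force: [-0.0, -0.1, 0.4]
gripper_width: 85.5
gripper_force: 0.0
```

>>> {"name": "drive_tool", "arguments": {"rows": [[0,0,0,0,0.03,0,1],[0,0,0,0,0.06,0,1],[0,0,0,0,0.09,0,1],[0,0,0,0,0.11,0,1],[0,0,0,0,0.12,0,1],[0,0,0,0,0.12,0,1],[0,0,0,0,0.12,0,1],[0,0,0,0,0.12,0,1]]}}

```text
time_s: 2.87
tool_pos: [451.5, 203.7, 312.3]
ee_rot: [[-0.957, -0.29, 0.0], [-0.29, 0.957, -0.0], [-0.0, -0.0, -1.0]]
force: [-0.3, -1.3, 0.7]
gripper_width: 85.2
gripper_force: 0.0
```

Run:
```python
from h import *
s=ctrl.sense();print(s["time_s"],s["tool_pos"],np.array(s["joint_pos"]).round(3))
a=snap("wrist","w2"); u,v=proj("w2",[509,204,104]).astype(int);print(u,v)
x0,y0=max(0,min(u-80,400)),max(0,min(v-60,300));print(x0,y0)
cv2.imwrite("pics/w2c.png",cv2.resize(a[y0:y0+120,x0:x0+160,::-1],(800,600),interpolation=cv2.INTER_CUBIC))
```

```text
2.8667 [451.51731895 203.69799837 312.34194777] [ 0.741  0.134  0.132  0.    -1.569 -2.017]
263 226
183 166
```

View pics/w2c.png

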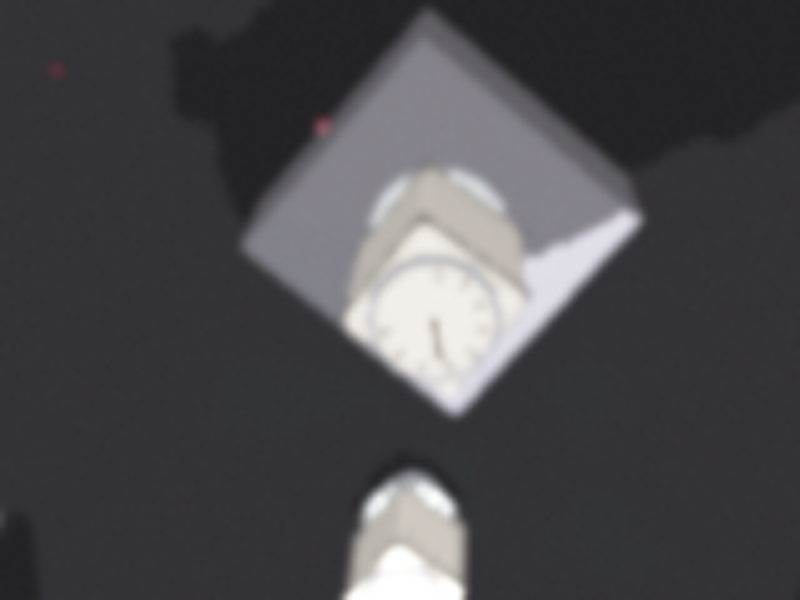

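The crop shows the tester's dial centred at (436,318) and its grip-top corners at (425,222), (527,297) and (346,325). The small look-alike is below it, near (405,570).

Run:
```python
from h import *
g=lambda u,v,z:onz("w2",183+u*.2,166+v*.2,z)
print("dial",g(436,318,104))
C=[g(*p,100) for p in((425,222),(527,297),(346,325))]
for a,b in((0,1),(0,2)):
    d=C[b]-C[a];print(np.linalg.norm(d),np.degrees(np.arctan2(d[1],d[0])))
print("mid",(C[1]+C[2])/2, "tri",tri(("t0",308*.7,311*.7),("s0",317*.7,342*.7),("w2",183+436*.2,166+318*.2)))
print("small",g(405,570,60))
S=[g(*p,40) for p in((425,38),(645,217),(457,418),(240,247))];print("stand",np.mean(S,0),[p.round(0).tolist() for p in S])
z=np.load("nip.npz")
```

```text
dial [510.08515913 212.14674156 104.        ]
31.274627290666835 68.83552118693686
33.11871567943673 -19.382694028533972
mid [509.94289889 212.05744219 100.        ] tri [508.62250398 207.11635224 107.03638393]
small [606.35384287 230.18394121  60.        ]
stand [511.20810594 212.58782553  40.        ] [[459.0, 192.0, 40.0], [490.0, 266.0, 40.0], [565.0, 233.0, 40.0], [532.0, 159.0, 40.0]]
```

>>> {"name": "drive_tool", "arguments": {"rows": [[0,0,-0.1,0.01,0.001,-0.02,1],[0,0,-0.2,0.02,0.002,-0.04,1],[0,0,-0.3,0.03,0.004,-0.06,1],[0,0,-0.4,0.04,0.006,-0.08,1],[0,0,-0.5,0.05,0.008,-0.1,1],[0,0,-0.6,0.058,0.008,-0.11,1],[0,0,-0.65,0.058,0.008,-0.11,1],[0,0,-0.65,0.058,0.008,-0.11,1]]}}

```text
time_s: 3.58
tool_pos: [509.5, 211.4, 201.3]
ee_rot: [[-0.937, 0.35, -0.001], [0.35, 0.937, -0.001], [0.001, -0.002, -1.0]]
force: [-0.1, 0.2, 0.6]
gripper_width: 86.3
gripper_force: 0.0
```

Run:
```python
from h import *
s=ctrl.sense();print(s["tool_pos"],np.array(s["joint_pos"]).round(3))
a=snap("wrist","w3"); u,v=proj("w3",[510,212,104]).astype(int);print(u,v)
x0,y0=max(0,min(u-120,320)),max(0,min(v-90,240));print(x0,y0)
cv2.imwrite("pics/w3c.png",cv2.resize(a[y0:y0+180,x0:x0+240,::-1],(800,600),interpolation=cv2.INTER_CUBIC))
```

```text
[509.46520677 211.41449614 201.32588959] [ 0.677  0.275  0.03   0.    -1.328 -2.606]
278 215
158 125
```

View pics/w3c.png

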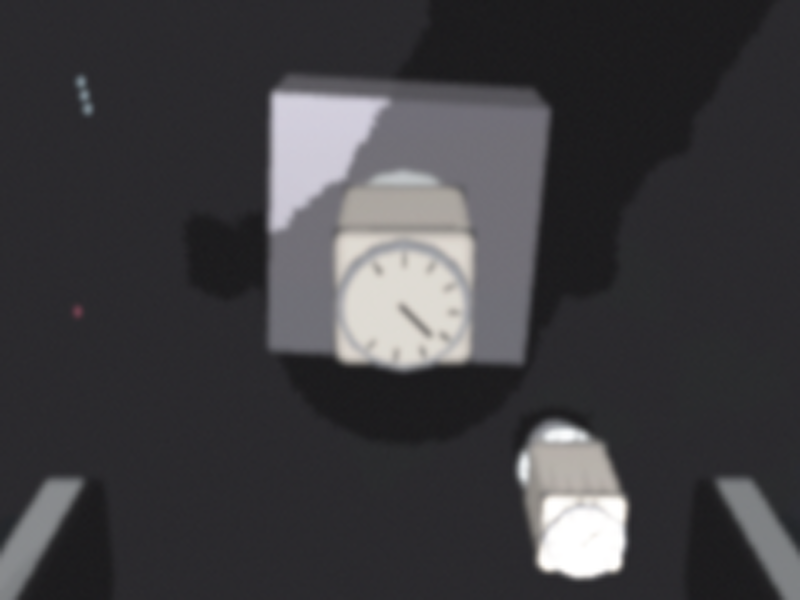

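The crop shows the dial at (404,305), square to the jaws and within about 1 mm of the prediction. Descending.

>>> {"name": "drive_tool", "arguments": {"rows": [[0,0,0,0.002,0.001,-0.025,1],[0,0,0,0.002,0.001,-0.05,1],[0,0,0,0.002,0.001,-0.075,1],[0,0,0,0.002,0.001,-0.1,1],[0,0,0,0.002,0.001,-0.12,1],[0,0,0,0.002,0.001,-0.133,1],[0,0,0,0.002,0.001,-0.133,1],[0,0,0,0.002,0.001,-0.133,1]]}}

```text
time_s: 4.3
tool_pos: [511.5, 213.5, 69.8]
ee_rot: [[-0.938, 0.346, 0.0], [0.346, 0.938, -0.0], [-0.0, -0.0, -1.0]]
force: [0.8, 0.4, -0.1]
gripper_width: 85.2
gripper_force: 0.0
```

>>> {"name": "drive_tool", "arguments": {"rows": [[0,0,0,0,0,0,-1],[0,0,0,0,0,0,-1],[0,0,0,0,0,0,-1],[0,0,0,0,0,0,-1],[0,0,0,0,0,0,-1],[0,0,0,0,0,0,-1],[0,0,0,0,0,0,-1],[0,0,0,0,0,0,-1]], "newtons": 70}}

```text
time_s: 4.97
tool_pos: [511.7, 213.8, 70.1]
ee_rot: [[-0.938, 0.346, 0.001], [0.346, 0.938, 0.0], [-0.001, 0.001, -1.0]]
force: [0.1, -1.9, 6.2]
gripper_width: 33.0
gripper_force: 70.3
```

>>> {"name": "drive_tool", "arguments": {"rows": [[0,0,0,0,0,0.015,-1],[0,0,0,0,0,0.03,-1],[0,0,0,0,0,0.05,-1],[0,0,0,0,0,0.075,-1],[0,0,0,0,0,0.1,-1],[0,0,0,0,0,0.12,-1],[0,0,0,0,0,0.13,-1],[0,0,0,0,0,0.13,-1]]}}

```text
time_s: 5.63
tool_pos: [512.0, 214.5, 200.9]
ee_rot: [[-0.938, 0.347, 0.003], [0.347, 0.938, 0.002], [-0.002, 0.003, -1.0]]
force: [0.3, -0.1, -2.6]
gripper_width: 33.3
gripper_force: 69.9
```

>>> {"name": "drive_tool", "arguments": {"rows": [[0,0,0,-0.005,-0.02,0,-1],[0,0,0,-0.01,-0.045,0,-1],[0,0,0,-0.015,-0.075,0,-1],[0,0,0,-0.02,-0.105,0,-1],[0,0,0,-0.025,-0.135,0,-1],[0,0,0,-0.03,-0.165,0,-1],[0,0,0,-0.035,-0.19,0,-1],[0,0,0,-0.04,-0.21,0,-1]]}}

```text
time_s: 6.3
tool_pos: [469.6, 2.1, 197.0]
ee_rot: [[-0.938, 0.348, -0.004], [0.348, 0.938, -0.0], [0.003, -0.002, -1.0]]
force: [0.2, -0.4, -3.3]
gripper_width: 33.0
gripper_force: 70.5
```

Run:
```python
from h import *
from scipy.optimize import least_squares
s=ctrl.sense();print(s["time_s"],s["tool_pos"],np.array(s["joint_pos"]).round(3))
def frames(p):
    x,y,w=p; c,s=np.cos(w),np.sin(w); B=np.array([[c,-s,0],[s,c,0],[0,0,1]])
    t=np.radians(25); zn=B@[-np.sin(t),0,np.cos(t)]; yn=B[:,1]; N=np.c_[np.cross(yn,zn),yn,zn]
    return N,np.array([x,y,88])
k=.275
W=[((0,0,30),397,298),((0,0,14),397,300),((0,-24.5,23),323,293),((0,24.5,23),472,304)]
def res(p):
    N,n=frames(p); return np.concatenate([proj("w1",n+N@L)-[159+u*k,151+v*k] for L,u,v in W]+[[3*(p[2]-.2)/.1*0.5]])
f=least_squares(res,[500,-187,.2]);N,n=frames(f.x);print(f.x,f.fun.round(1),N[:,2]);np.savez("nip.npz",n=n,N=N)
```

```text
6.3 [469.57876461   2.09976959 196.95870721] [ 3.390e-01  1.190e-01 -1.780e-01 -1.000e-03 -1.278e+00 -2.265e+00]
[ 4.97542506e+02 -1.87865826e+02  2.12095890e-01] [ 0.1  0.   0.1 -0.1 -0.7 -0.   0.5  0.2  0.2] [-0.41314817 -0.08896507  0.90630779]
```

>>> {"name": "drive_tool", "arguments": {"rows": [[0.01,-0.05,0,-0.003,-0.03,0.005,-1],[0.022,-0.1,0,-0.007,-0.06,0.01,-1],[0.035,-0.16,0,-0.011,-0.09,0.012,-1],[0.048,-0.22,0,-0.015,-0.12,0.012,-1],[0.06,-0.28,0,-0.019,-0.15,0.012,-1],[0.072,-0.34,0,-0.023,-0.175,0.012,-1],[0.084,-0.39,0,-0.027,-0.195,0.012,-1],[0.092,-0.427,0,-0.029,-0.203,0.012,-1]]}}

```text
time_s: 6.97
tool_pos: [440.1, -200.7, 208.6]
ee_rot: [[-0.86, 0.3, 0.413], [0.366, 0.926, 0.089], [-0.355, 0.228, -0.907]]
force: [0.3, -0.2, -2.2]
gripper_width: 33.5
gripper_force: 70.5
```

>>> {"name": "drive_tool", "arguments": {"rows": [[0,0,0,0,0,0,-1],[0,0,0,0,0,0,-1],[0,0,0,0,0,0,-1],[0,0,0,0,0,0,-1],[0,0,0,0,0,0,-1],[0,0,0,0,0,0,-1],[0,0,0,0,0,0,-1],[0,0,0,0,0,0,-1]]}}

```text
time_s: 7.63
tool_pos: [442.5, -198.8, 211.1]
ee_rot: [[-0.861, 0.297, 0.413], [0.363, 0.928, 0.089], [-0.357, 0.227, -0.906]]
force: [0.5, -0.5, -2.9]
gripper_width: 33.2
gripper_force: 70.6
```

Run:
```python
from h import *
s=ctrl.sense();print(s["time_s"],s["tool_pos"],np.array(s["ee_rot"]).round(4).tolist(),np.array(s["joint_pos"]).round(3))
z=np.load("nip.npz");N,n=z["N"],z["n"];R=np.array(s["ee_rot"])
print("tcp in nip",N.T@(s["tool_pos"]-n),"z err",(N.T@-R[:,2]).round(4))
a=snap("wrist","w4");snap("scene","s4"); u,v=proj("w4",n).astype(int);print(u,v)
print("mouth",proj("w4",s["tool_pos"]+56*R[:,2]),"top",proj("w4",s["tool_pos"]-34*R[:,2]))
cv2.imwrite("pics/w4c.png",cv2.resize(a[60:360,80:480,::-1],(800,600),interpolation=cv2.INTER_CUBIC))
```

```text
7.6333 [ 442.47731862 -198.80103686  211.11262338] [[-0.8608, 0.297, 0.4134], [0.3629, 0.9275, 0.0894], [-0.3569, 0.227, -0.9062]] [-0.248 -0.063 -0.325 -0.238 -0.927 -1.57 ]
tcp in nip [  1.15564813   0.90155996 135.30086261] z err [-4.e-04 -4.e-04  1.e+00]
276 200
mouth [277.7726542  236.91391018] top [277.8658251  331.27279491]
```

View pics/w4c.png

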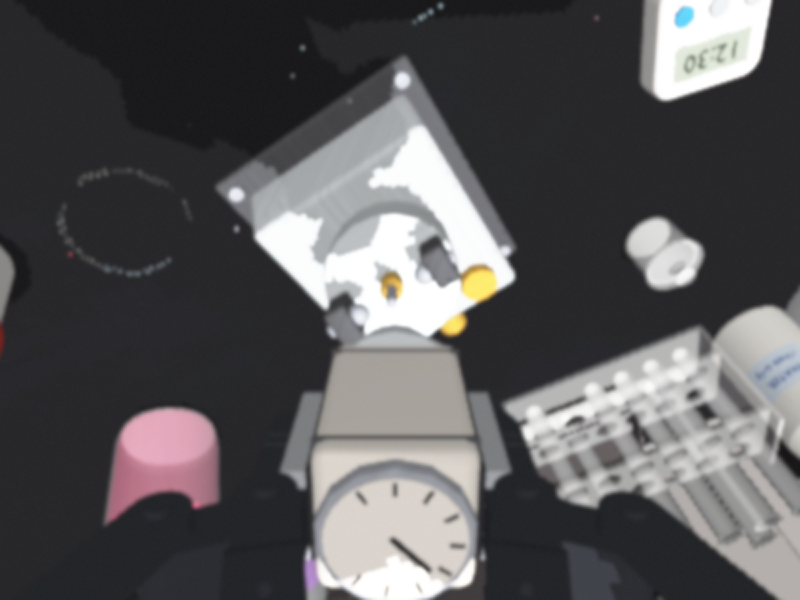

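The view shows the tester in the jaws, with its dial at (395,535), its grip front edges at rows 437 and 348, and the flange edge at (395,328). The pin tip is at (392,293) and the post top at (392,283). Now I fit the tester relative to the tool and the nipple.

```bash
cat > fit.py <<'E'
from h import *
from scipy.optimize import least_squares
z=np.load("nip.npz");N,n=z["N"],z["n"]
c,F,T=cal("w4");M=np.array(c["mount"]);W=T@np.linalg.inv(M);R,t=W[:3,:3],W[:3,3]
# tester frame in tool: x=toolx, z=-toolz, mouth at tool (a,b,m), pitch p about tool y
def pt(p,L):
    a,b,m,w=p; x,y,zz=L; return t+R@[a+x*np.cos(w)+zz*np.sin(w),b+y,m-(zz*np.cos(w)-x*np.sin(w))]
O=[((17,-17,86),312,437),((17,17,86),478,437),((17,-17,30),335,348),((17,17,30),458,348),((20,0,26),395,328),((16.5,0,90),396,461),((0,-16.5,90),315,535),((0,16.5,90),477,535)]
r=lambda p:np.concatenate([proj("w4",pt(p,L))-[80+u/2,60+v/2] for L,u,v in O]+[[20*p[3]]])
f=least_squares(r,[0,0,56,0]);print("tester in tool",f.x.round(3),f.fun.round(1))
for L,u,v in(((0,0,30),392,293),((0,0,14),392,283),((0,24.5,23),434,244),((0,-24.5,23),345,299)):
    print(L,proj("w4",n+N@L),[80+u/2,60+v/2])
E
python3 fit.py
python3 -c "
import cv2;a=cv2.imread('pics/w4.png');cv2.imwrite('pics/w4d.png',cv2.resize(a[160:235,226:326],(800,600),interpolation=cv2.INTER_CUBIC))"
```

```text
tester in tool [-4.2410e+00 -1.2000e-02  5.7765e+01  6.0000e-02] [-1.3  3.2  2.1  3.3  0.6 -1.  -1.4 -0.9  0.3  1.9 -0.1 -2.4 -1.3 -2.1
  1.  -2.   1.2]
(0, 0, 30) [276.00651915 211.84423526] [276.0, 206.5]
(0, 0, 14) [276.08997364 205.77138798] [276.0, 201.5]
(0, 24.5, 23) [300.88696478 194.2015252 ] [297.0, 182.0]
(0, -24.5, 23) [252.00852584 223.51317455] [252.5, 209.5]
```

View pics/w4d.png

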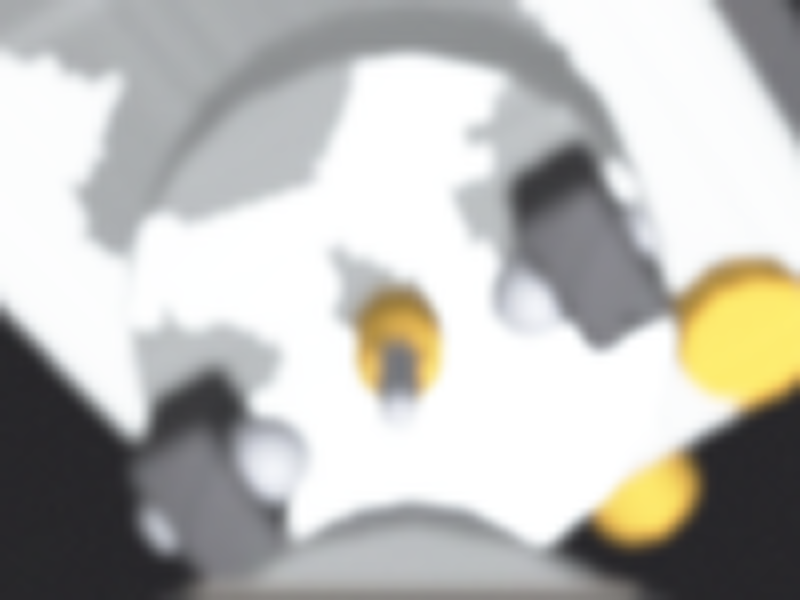

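```bash
cat >> fit.py <<'E'
print("----")
g=lambda q:r([*q,0])
f=least_squares(g,[0,0,56]);print(f.x.round(2),f.fun.round(1))
f=least_squares(lambda q:r([q[0],0,q[1],0])[8:16],[0,56]);print("flange+dial",f.x.round(2),f.fun.round(1))
# pose of mouth in nipple frame, variants, with nipple origin as fitted from both views
f2=least_squares(lambda q:np.concatenate([proj("w4",n+np.array([*q,0])+N@L)-[226+u/8,160+v/8] for L,u,v in(((0,0,30),398,408),((0,24.5,23),595,262))]),[0,0]);print("nipple shift from w4",f2.x,f2.fun)
E
python3 fit.py | sed -n '/----/,$p'
```

```text
----
[-2.330e+00 -1.000e-02  6.245e+01] [ 0.2  5.3  0.6  5.4  1.1 -3.6 -2.  -3.6  0.3 -0.9 -0.1  0.1  0.4 -2.7
 -0.8 -2.6  0. ]
flange+dial [-1.66 60.44] [ 0.3 -0.7 -0.1  1.6 -0.2 -0.7 -0.1 -0.5]
nipple shift from w4 [-1.33663056  0.05041085] [-0.17345252 -0.27703769  0.17454356  0.27810368]
```

Run:
```python
import cv2
a=cv2.imread("pics/s4.png")
from h import *
u,v=proj("s4",np.array([470,-193,140])).astype(int);print(u,v)
x0,y0=u-60,v-45;print(x0,y0)
cv2.imwrite("pics/s4c.png",cv2.resize(a[y0:y0+90,x0:x0+120],(800,600),interpolation=cv2.INTER_CUBIC))
```

```text
349 180
289 135
```

View pics/s4c.png

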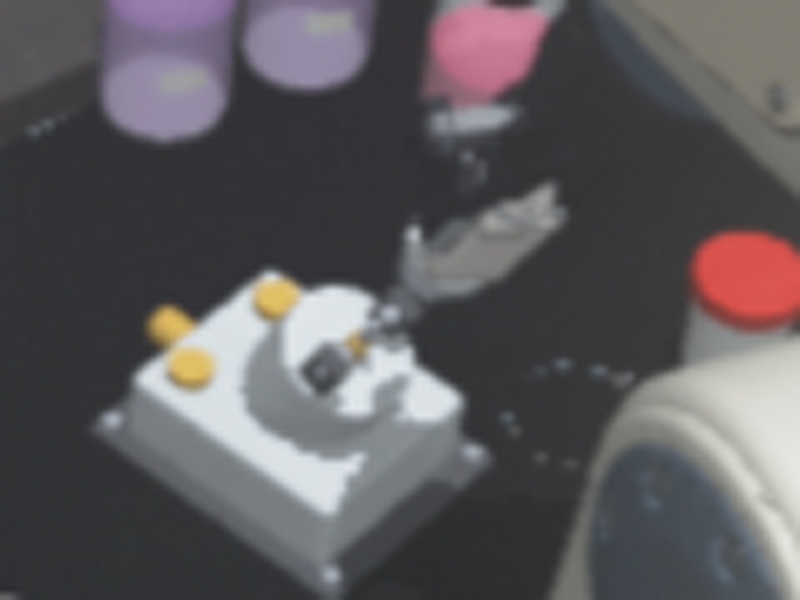

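The scene crop shows the tester in line above the nipple, with the pin at about (410,240) by the nose. I make a small lateral correction, then hold.

>>> {"name": "drive_tool", "arguments": {"rows": [[0,0,0,-0.0008,-0.0011,-0.0005,-1],[0,0,0,-0.0008,-0.0011,-0.0005,-1],[0,0,0,-0.0008,-0.0011,-0.0005,-1],[0,0,0,-0.0008,-0.0011,-0.0005,-1],[0,0,0,-0.0008,-0.0011,-0.0005,-1],[0,0,0,-0.0008,-0.0011,-0.0005,-1],[0,0,0,-0.0008,-0.0011,-0.0005,-1],[0,0,0,-0.0008,-0.0011,-0.0005,-1]]}}

```text
time_s: 8.4
tool_pos: [441.5, -200.3, 210.7]
ee_rot: [[-0.86, 0.298, 0.414], [0.364, 0.927, 0.089], [-0.357, 0.227, -0.906]]
force: [-0.7, -1.1, -3.6]
gripper_width: 33.2
gripper_force: 70.6
```

>>> {"name": "drive_tool", "arguments": {"rows": [[0,0,0,0,0,0,-1],[0,0,0,0,0,0,-1],[0,0,0,0,0,0,-1],[0,0,0,0,0,0,-1],[0,0,0,0,0,0,-1],[0,0,0,0,0,0,-1],[0,0,0,0,0,0,-1],[0,0,0,0,0,0,-1]], "newtons": 100}}

```text
time_s: 9.07
tool_pos: [441.5, -200.2, 210.6]
ee_rot: [[-0.86, 0.298, 0.414], [0.364, 0.927, 0.089], [-0.357, 0.227, -0.906]]
force: [-0.1, 0.7, -3.2]
gripper_width: 33.0
gripper_force: 100.5
```

>>> {"name": "drive_tool", "arguments": {"rows": [[0,0,0,0.003,0.0007,-0.0066,-1],[0,0,0,0.006,0.0013,-0.0132,-1],[0,0,0,0.009,0.002,-0.0198,-1],[0,0,0,0.012,0.0026,-0.0263,-1],[0,0,0,0.015,0.0032,-0.033,-1],[0,0,0,0.0182,0.0039,-0.04,-1],[0,0,0,0.0182,0.0039,-0.04,-1],[0,0,0,0.0182,0.0039,-0.04,-1]]}}

```text
time_s: 9.73
tool_pos: [459.6, -196.2, 169.9]
ee_rot: [[-0.861, 0.298, 0.412], [0.363, 0.927, 0.089], [-0.356, 0.227, -0.907]]
force: [-0.6, -0.2, -2.4]
gripper_width: 32.9
gripper_force: 100.7
```

```bash
cat > st.py <<'E'
from h import *
s=ctrl.sense();z=np.load("nip.npz");N,n=z["N"],z["n"];R=np.array(s["ee_rot"])
print("mouth in nip(m56)",(N.T@(s["tool_pos"]+56*R[:,2]-n)).round(2),"z err",(N.T@-R[:,2]).round(4),"F nip",(N.T@s["force"]).round(1),"M",(N.T@s["moment"]).round(2),s["time_s"])
E
python3 st.py
python3 - <<'E'
from h import *
a=snap("wrist","w5")
cv2.imwrite("pics/w5c.png",cv2.resize(a[175:325,190:390,::-1],(800,600),interpolation=cv2.INTER_CUBIC))
E
```

```text
mouth in nip(m56) [-0.64 -0.12 34.69] z err [ 8.e-04 -7.e-04  1.e+00] F nip [-1.6 -0.1 -1.9] M [-0.03  1.74  0.01] 9.7333
```

View pics/w5c.png

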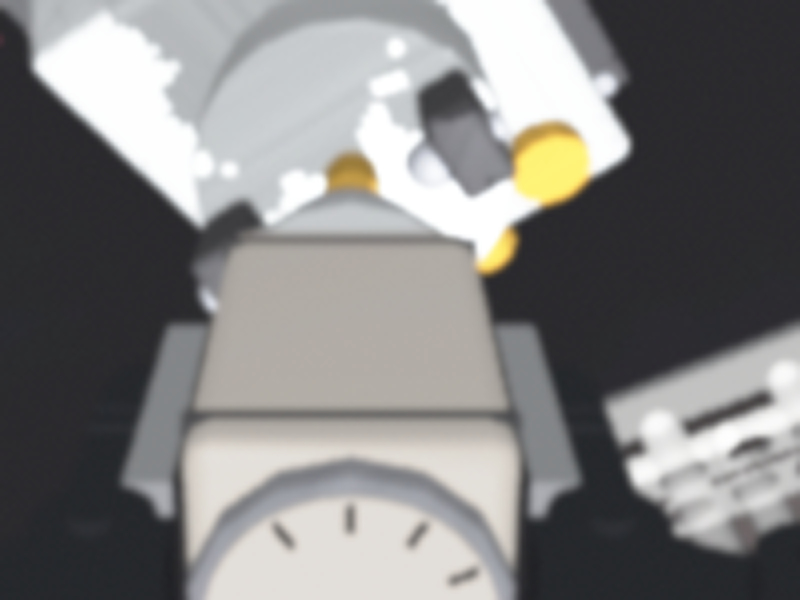

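The post at (352,172) is centred left-to-right on the flange and tester. I advance slowly, checking the force.

>>> {"name": "drive_tool", "arguments": {"rows": [[0,0,0,0.0015,0.0003,-0.0025,-1],[0,0,0,0.0027,0.0006,-0.005,-1],[0,0,0,0.0038,0.0008,-0.0075,-1],[0,0,0,0.005,0.001,-0.01,-1],[0,0,0,0.006,0.0012,-0.012,-1],[0,0,0,0.0067,0.0014,-0.0133,-1],[0,0,0,0.0067,0.0014,-0.0133,-1],[0,0,0,0.0067,0.0014,-0.0133,-1]]}}

```text
time_s: 10.45
tool_pos: [466.4, -195.0, 157.3]
ee_rot: [[-0.861, 0.298, 0.413], [0.363, 0.927, 0.089], [-0.357, 0.227, -0.906]]
force: [0.9, 0.1, -2.6]
gripper_width: 32.8
gripper_force: 100.7
```

```bash
python3 st.py
```

```text
mouth in nip(m56) [ 0.35 -0.38 20.29] z err [-3.e-04 -1.e-04  1.e+00] F nip [-0.3 -0.1 -2.8] M [-0.    1.76 -0.03] 10.45
```

Next 8 mm, which brings the mouth to about 12 mm, over the post's taper.

>>> {"name": "drive_tool", "arguments": {"rows": [[0,0,0,0.0005,0.0002,-0.0012,-1],[0,0,0,0.001,0.0004,-0.0024,-1],[0,0,0,0.0015,0.0006,-0.0036,-1],[0,0,0,0.002,0.0007,-0.0048,-1],[0,0,0,0.0025,0.0008,-0.006,-1],[0,0,0,0.003,0.0009,-0.0072,-1],[0,0,0,0.003,0.0009,-0.0072,-1],[0,0,0,0.003,0.0009,-0.0072,-1]]}}

```text
time_s: 11.12
tool_pos: [469.6, -194.2, 150.4]
ee_rot: [[-0.86, 0.297, 0.414], [0.363, 0.927, 0.089], [-0.358, 0.227, -0.906]]
force: [-0.7, -0.7, -0.8]
gripper_width: 32.8
gripper_force: 101.2
```

```bash
python3 st.py
```

```text
mouth in nip(m56) [ 0.44 -0.34 12.69] z err [-9.e-04  4.e-04  1.e+00] F nip [-1.1 -0.5 -0.4] M [-0.11  1.75 -0.01] 11.1167
```

>>> {"name": "drive_tool", "arguments": {"rows": [[0,0,0,0.0004,0.0001,-0.0009,-1],[0,0,0,0.0008,0.0002,-0.0018,-1],[0,0,0,0.0012,0.0003,-0.0027,-1],[0,0,0,0.0016,0.0004,-0.0036,-1],[0,0,0,0.002,0.0005,-0.0045,-1],[0,0,0,0.0025,0.0005,-0.0054,-1],[0,0,0,0.0025,0.0005,-0.0054,-1],[0,0,0,0.0025,0.0005,-0.0054,-1]]}}

```text
time_s: 11.78
tool_pos: [472.3, -193.5, 144.8]
ee_rot: [[-0.86, 0.298, 0.414], [0.364, 0.927, 0.089], [-0.358, 0.227, -0.906]]
force: [0.7, 0.1, 1.4]
gripper_width: 32.9
gripper_force: 101.6
```

```bash
python3 st.py
```

```text
mouth in nip(m56) [ 0.65 -0.26  6.38] z err [-1.2e-03  1.0e-04  1.0e+00] F nip [ 1.3 -0.1  1. ] M [-0.14  0.84 -0.01] 11.7833
```

>>> {"name": "drive_tool", "arguments": {"rows": [[0,0,0,0.0003,0.0001,-0.0006,-1],[0,0,0,0.0006,0.0002,-0.0012,-1],[0,0,0,0.0009,0.0002,-0.0018,-1],[0,0,0,0.0012,0.0003,-0.0024,-1],[0,0,0,0.0014,0.0003,-0.003,-1],[0,0,0,0.0016,0.0004,-0.0036,-1],[0,0,0,0.0016,0.0004,-0.0036,-1],[0,0,0,0.0016,0.0004,-0.0036,-1]]}}

```text
time_s: 12.45
tool_pos: [473.4, -193.3, 141.3]
ee_rot: [[-0.86, 0.298, 0.414], [0.363, 0.927, 0.089], [-0.357, 0.227, -0.906]]
force: [-3.0, -0.4, 5.9]
gripper_width: 32.7
gripper_force: 101.6
```

```bash
python3 st.py
```

```text
mouth in nip(m56) [ 0.16 -0.25  2.79] z err [-4.e-04  2.e-04  1.e+00] F nip [-0.2  0.2  6.6] M [0.01 1.31 0.02] 12.45
```

>>> {"name": "drive_tool", "arguments": {"rows": [[0,0,0,0.0003,0.0001,-0.0006,-1],[0,0,0,0.0006,0.0002,-0.0012,-1],[0,0,0,0.0009,0.0002,-0.0018,-1],[0,0,0,0.0012,0.0003,-0.0024,-1],[0,0,0,0.0014,0.0003,-0.003,-1],[0,0,0,0.0016,0.0004,-0.0036,-1],[0,0,0,0.0016,0.0004,-0.0036,-1],[0,0,0,0.0016,0.0004,-0.0036,-1]]}}

```text
time_s: 13.12
tool_pos: [474.7, -193.1, 138.8]
ee_rot: [[-0.861, 0.297, 0.414], [0.363, 0.928, 0.088], [-0.358, 0.226, -0.906]]
force: [-10.3, 0.2, 14.5]
gripper_width: 33.1
gripper_force: 103.9
```

```bash
python3 st.py
```

```text
mouth in nip(m56) [ 0.28 -0.33 -0.03] z err [-7.e-04  6.e-04  1.e+00] F nip [-3.   2.3 17.3] M [ 1.05  2.12 -0.01] 13.1167
```

>>> {"name": "drive_tool", "arguments": {"rows": [[0,0,0,0.0003,0.0001,-0.0006,-1],[0,0,0,0.0006,0.0001,-0.0012,-1],[0,0,0,0.0008,0.0002,-0.0018,-1],[0,0,0,0.0008,0.0002,-0.0018,-1],[0,0,0,0.0008,0.0002,-0.0018,-1],[0,0,0,0.0008,0.0002,-0.0018,-1],[0,0,0,0.0008,0.0002,-0.0018,-1],[0,0,0,0.0008,0.0002,-0.0018,-1]]}}

```text
time_s: 13.78
tool_pos: [474.9, -193.1, 138.8]
ee_rot: [[-0.861, 0.296, 0.414], [0.362, 0.928, 0.088], [-0.359, 0.226, -0.906]]
force: [-21.9, 2.6, 30.1]
gripper_width: 33.2
gripper_force: 106.2
```

```bash
python3 st.py
python3 - <<'E'
from h import *
a=snap("wrist","w6")
cv2.imwrite("pics/w6c.png",cv2.resize(a[175:325,190:390,::-1],(800,600),interpolation=cv2.INTER_CUBIC))
E
```

```text
mouth in nip(m56) [ 0.49 -0.47 -0.12] z err [-0.0012  0.0013  1.    ] F nip [-6.2  7.2 36. ] M [ 2.87  3.47 -0.06] 13.7833
```

View pics/w6c.png

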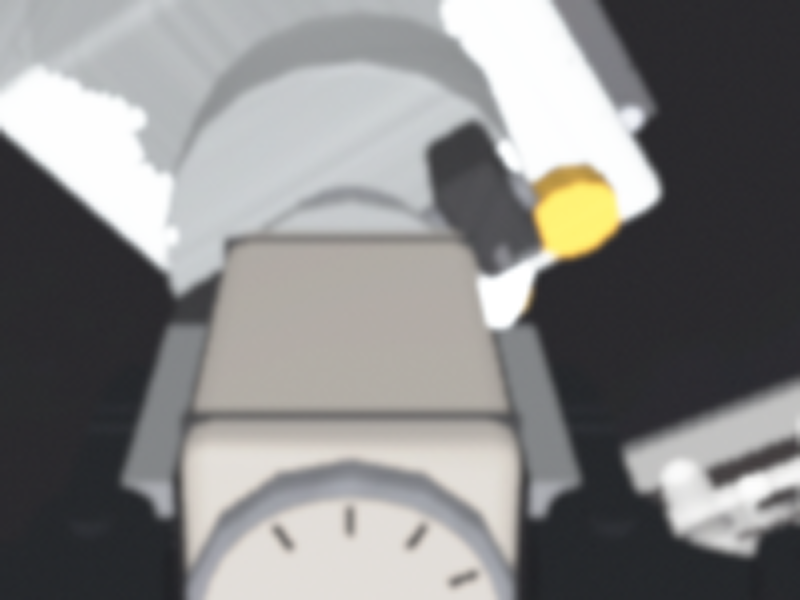

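The tester has stopped hard at the face (36 N, z about 0) and hasn't moved in the jaws. I ease the push slightly and hold.

>>> {"name": "drive_tool", "arguments": {"rows": [[0,0,0,-0.0002,0,0.0005,-1],[0,0,0,-0.0002,0,0.0005,-1],[0,0,0,-0.0002,0,0.0005,-1],[0,0,0,-0.0002,0,0.0005,-1],[0,0,0,-0.0002,0,0.0005,-1],[0,0,0,-0.0002,0,0.0005,-1],[0,0,0,-0.0002,0,0.0005,-1],[0,0,0,-0.0002,0,0.0005,-1]]}}

```text
time_s: 14.5
tool_pos: [474.9, -193.1, 138.8]
ee_rot: [[-0.861, 0.296, 0.414], [0.362, 0.928, 0.088], [-0.358, 0.226, -0.906]]
force: [-18.6, 1.6, 27.1]
gripper_width: 32.9
gripper_force: 104.7
```

```bash
python3 st.py; python3 -c "
from plant import ctrl
print(ctrl.job_done())"
```

```text
mouth in nip(m56) [ 0.44 -0.41 -0.1 ] z err [-0.0011  0.0011  1.    ] F nip [-4.8  5.5 32.1] M [ 2.31  3.19 -0.04] 14.5
the job is handed in; nothing more can be done
None
```

I handed the job in at 14.5 s with the tester still gripped (105 N) and pressed hard against the boss face with about 32 N, its mouth measured within about 1 mm of home; the valve pin and detent balls can't be read directly, and the hand-in gave no verdict.

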